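# Let one tomato out of the lever-gate dispenser

## Task

The twin-lane dispenser on the prep counter holds a large tomato behind one gate and a small one behind the other. With your fingertips press the paddle of the large tomato's lane down to its stop and keep it there until that tomato has rolled out into the steel pan, then let the paddle come back up so that the gate shuts. Leave the other paddle and the small tomato as they are, do not touch the tomatoes or the pan, and do not lift, shift or knock over anything.

Things in the scene. Friction and masses are not known exactly. Their poses are not given: they have to be found in the camera images.
- dispenser: fixed sheet-metal dispenser, origin on the counter under its middle; x runs along the chutes, downhill to the pan (towards the robot's right), y to the far lane, z up. Two open chutes, 60 mm wide inside, centred at y = +50 (far lane) and -50 mm (near lane), x = -30 to +150 mm, sloping 12 degrees, floor 95 mm above the counter at the gates (x = +90 mm), walls 30 mm. Levers stand outside the chutes, at y = +100 and -100 mm
- rocker_far: the steel rocking lever of the far lane with its paddle and gate; origin on its pivot, at dispenser x = -40 mm, 175 mm above the counter; at rest (gate shut) its axes are parallel to the dispenser's; the paddle, at the end uphill of the chutes, goes down and the gate at the other end up as it tilts about y, to a stop at 0.42 rad. A spring returns it when released
- rocker_near: the steel rocking lever of the near lane with its paddle and gate; origin on its pivot, at dispenser x = -40 mm, 175 mm above the counter; at rest (gate shut) its axes are parallel to the dispenser's; the paddle, at the end uphill of the chutes, goes down and the gate at the other end up as it tilts about y, to a stop at 0.42 rad. A spring returns it when released
- paddle_far (a point): press paddle of the far lane: black plate 44 (x) by 50 (y) by 6 mm, this point is the middle of its top face, at dispenser x = -170, y = +100 mm, 197 mm above the counter at rest. Pressed, it sinks 54 mm to the stop, almost straight down, tilting with the lever; the push grows from about 3.5 N at rest to 6.5 N at the stop
- paddle_near (a point): the same paddle of the near lane, at dispenser x = -170, y = -100 mm
- gate_far (a point): middle of the lower edge of the far lane's gate, a plate 54 mm wide, 66 mm high, 4 mm thick. At rest about 8 mm above the chute floor; with the lever tilted beyond about 0.3 rad it clears the large tomato
- gate_near (a point): the same point of the near lane's gate
- tomato_large: a red tomato, a ball 50 mm across, 65 g, origin at its centre; at the start it rests behind the gate of one lane (which lane varies)
- tomato_small: a red tomato, a ball 36 mm across, 25 g, origin at its centre; at the start it rests behind the other gate
- pan: open steel food pan 162 (x) by 265 (y) by 62 mm high, walls 3 mm, standing loose under the mouths of both chutes, about 218 mm along the dispenser's x axis; origin under its middle
- shaker: metal shaker, 40 mm across, 84 mm high, standing between the two paddles; bystander, origin at its foot
- squeeze_a: white squeeze bottle, 56 mm across, 185 mm high, beyond the dispenser; bystander, origin at its foot
- squeeze_b: cream squeeze bottle, 56 mm across, 185 mm high, beyond the dispenser; bystander, origin at its foot
- bowl: steel bowl 150 mm across, 60 mm high; bystander at the robot's right
- cup: white cup 72 mm across, 75 mm high; bystander beyond the dispenser
- spatula: spatula lying on the red cutting board at the robot's left; bystander
- small_pan: small open steel pan 150 by 100 by 50 mm; bystander beyond the dispenser
Things that resemble listed ones, but are neither listed nor needed, are in the scene too. Leave any yellow look-alike of the tomato_large alone.

How it is judged (in metres and radians):
On the way, in this order (a step that is already met when the one before it is completed fails the run):
1. the paddle of the large tomato's lane is pressed down with the fingers until its gate rises (((y of tomato_small in the frame of dispenser below 0 m and angle between rocker_far's own z axis and vertical above 0.2 rad and contact force between the fingers and rocker_far above 0.5 N and distance between the grasp point and paddle_far below 0.08 m) or (y of tomato_small in the frame of dispenser above 0 m and angle between rocker_near's own z axis and vertical above 0.2 rad and contact force between the fingers and rocker_near above 0.5 N and distance between the grasp point and paddle_near below 0.08 m))), for 0.05 s.
2. the large tomato has rolled into the pan while the paddle is still held down (x of tomato_large in the frame of pan between -0.078 and 0.078 m and y of tomato_large in the frame of pan between -0.13 and 0.13 m and z of tomato_large in the frame of pan below 0.045 m and ((y of tomato_small in the frame of dispenser below 0 m and angle between rocker_far's own z axis and vertical above 0.3 rad) or (y of tomato_small in the frame of dispenser above 0 m and angle between rocker_near's own z axis and vertical above 0.3 rad))), for 0.1 s.
At the end, for the whole second after the job is handed in: The large tomato lies at rest (below 0.05 m/s) in the pan, the small one is still in its chute behind its gate, both levers are back within 0.05 rad of rest, the pan stands upright within 20 mm of where it was (x of tomato_large in the frame of pan between -0.078 and 0.078 m and y of tomato_large in the frame of pan between -0.13 and 0.13 m and z of tomato_large in the frame of pan below 0.045 m and linear speed of tomato_large below 0.05 m/s and x of tomato_small in the frame of dispenser between -0.03 and 0.095 m and z of tomato_small in the frame of dispenser above 0.1 m and angle between each of rocker_far, rocker_near's own z axis and vertical below 0.05 rad and distance of pan from where it was at the start of the episode below 0.02 m and angle between pan's own z axis and vertical below 0.1 rad); the robot touches nothing.
It fails at once if the small tomato's paddle is worked (its lever beyond 0.12 rad) ((y of tomato_small in the frame of dispenser below 0 m and angle between rocker_near's own z axis and vertical above 0.12 rad) or (y of tomato_small in the frame of dispenser above 0 m and angle between rocker_far's own z axis and vertical above 0.12 rad)).
It fails at once if the robot touches a tomato (contact force between any of the arm, the fingers and tomato_large above 0.3 N or contact force between any of the arm, the fingers and tomato_small above 0.3 N).
It fails at once if a tomato is lifted (height (world z) of any of tomato_large, tomato_small above 0.165 m).
It fails at once if the robot touches the pan (contact force between any of the arm, the fingers and pan above 1 N).
It fails at once if the pan or a bystander is shifted by over 20 mm or lifted (distance of any of shaker, squeeze_a, squeeze_b, bowl, cup, spatula, small_pan, pan from where it was at the start of the episode above 0.02 m).
It also fails if it takes over 35 s, if anything falls off the work surface, if the arm or the gripper's body presses on something with over 40 N, if the wrist force passes 120 N, or if a joint passes its speed limit or range.

## Robot

A 7-joint arm with a two-finger parallel gripper is mounted at the origin on the work surface. World frame = base frame: x ahead of the robot, y to its left, z up, the work surface at z = 0. Lengths are in mm, angles in rad, forces in N, time in s.
With the tool pointing down it reaches from about 400 to 850 mm from the base axis. Payload 10.4 kg.
Tool frame: the origin (TCP) lies on the centre line of the jaws, within the pads' length; the fingertips stand 22 mm ahead of it and the grasp point (between the pads) lies 3 mm ahead of it; y points along the fingers, x is the direction in which the jaws open and shut, and the axes are right-handed (so a half turn about y gives the same grasp; the last joint's range is limited). The gripper opens to 87 mm and grips with 3 to 60 N. Pads are 19 mm wide; open, the fingers measure 117 mm over their backs; the gripper's body (75 mm by 190 mm) begins 51 mm behind the grasp point.
Start: joints at [1.178, 0.332, -0.065, 1.46, 0.022, 1.35, -0.088], TCP at [225.915, -582.763, 244.576] pointing down, gripper open.
Joint ranges: [-2.6, 2.6], [-0.5, 2.12], [-1.47, 1.34], [0.16, 2.42], [-1.27, 4.41], [0.06, 2.06], [-2.6, 2.6]. Speed limits (rad/s): [2.22, 2.22, 2.79, 2.79, 3.14, 3.14, 3.14].

## Interface

Orientations are given as a 3x3 rotation matrix whose columns are the frame's x, y, z axes.
In Python, from rig import robot, eoat, kin, camera, camera_info, job gives the robot as it stands. Calls block until the motion is done:
- robot.movep(position, orientation): joint-space move of the TCP to a pose.
- robot.line_to(position, feed=150, orientation=None): straight line of the TCP; orientation=None keeps the orientation; feed is the mean speed in mm/s.
- robot.move_joints(angles): joint-space move.
- eoat.set_gripper(opening, strength=None): opening from 0.0 (shut) to 1.0 (fully open); strength is the grip in N (None keeps the last); returns when the fingers have stopped.
- robot.wait(seconds).
- kin.inverse_kinematics(position, orientation): joint angles nearest the present ones, or None.
- camera(name): name is "scene" or "top"; returns the picture (400x640x3 uint8, red, green, blue); there is no depth.
- camera_info(name): a dict with "mtx" (3x3 intrinsics, pixels), "rvec" (rotation vector, rad) and "tvec" (3), from world to camera coordinates, as OpenCV has them. Camera axes: x right, y down, z forward; pixel columns grow to the right and rows downward; lengths in mm; the calibration is good to about 2 mm. A picture is of the moment at which its call begins. camera_info takes no time and is no camera call.
A pose or a line that the arm cannot do raises robot.IKError and nothing moves.
- job.sign_off(): hands the job in, once; it reports no verdict.
Readings, each from a call of its own:
- robot.read_clock(): time.
- robot.read_joint_positions(): joint angles.
- robot.read_qvel(): joint speeds.
- robot.read_joint_efforts(): joint torques, N m.
- robot.read_tool_pos(): TCP position.
- robot.read_tcp_rot(): TCP orientation.
- robot.read_ft_force(): force on the tool from outside, world axes, zero at the start.
- robot.read_ft_torque(): the same for the moment, N m.
- robot.read_opening(): opening from 0.0 (shut) to 1.0 (fully open).
Only numpy, scipy, OpenCV 4.12 (cv2) and the standard library are available. Lean on these libraries where they do the work, as an engineer would, in place of code of your own. Each camera call takes 0.05 s, during which the arm holds its last target.

## Working session

There is one attempt and no reset: what is moved stays moved. The work goes in short steps, each a Python script; the robot and the scene stay as the last script left them, time stands still between calls to the robot, and variables do not carry over. Pictures are saved under pics/ and viewed, and the job is handed in when it is done.

```bash
mkdir -p pics; python3 - <<'E'
from rig import robot,camera,camera_info
import cv2
for n in("scene","top"):
    cv2.imwrite(f"pics/{n}0.png",cv2.cvtColor(camera(n),cv2.COLOR_RGB2BGR)); print(n,camera_info(n))
print(robot.read_clock(),robot.read_tool_pos(),robot.read_tcp_rot())
E
```

```text
scene {'mtx': array([[368.36411969,   0.        , 317.3556757 ],
       [  0.        , 368.36411969, 199.15988939],
       [  0.        ,   0.        ,   1.        ]]), 'rvec': array([ 1.30100346,  2.00875585, -1.11525806]), 'tvec': array([ 285.64849077, -136.14192285, 1793.35437855])}
top {'mtx': array([[384.40650026,   0.        , 321.04431098],
       [  0.        , 384.40650026, 199.87341575],
       [  0.        ,   0.        ,   1.        ]]), 'rvec': array([ 2.22531516, -1.97307591,  0.21883503]), 'tvec': array([ -94.55776818,  581.21464024, 1173.43094113])}
0.1 [ 225.78358024 -582.44039864  243.83197056] [[ 3.61453631e-01 -5.04829099e-04  9.32389949e-01]
 [-9.32389195e-01  1.18651704e-03  3.61453981e-01]
 [-1.28876905e-03 -9.99999169e-01 -4.18263047e-05]]
```

```bash
ls
```

```text
pics
```

View pics/scene0.png

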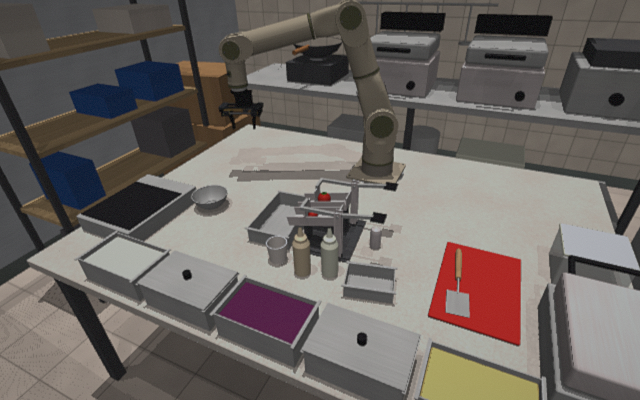

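View pics/top0.png

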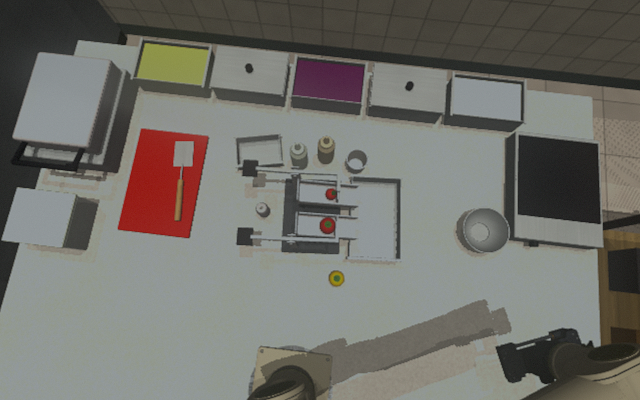

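```bash
python3 - <<'E'
import cv2
a=cv2.imread("pics/top0.png")[130:290,225:425]
cv2.imwrite("pics/topz.png",cv2.resize(a,(750,600),interpolation=cv2.INTER_CUBIC))
a=cv2.imread("pics/scene0.png")[165:285,240:400]
cv2.imwrite("pics/scz.png",cv2.resize(a,(800,600),interpolation=cv2.INTER_CUBIC))
E
```

```text
(no output)
```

View pics/topz.png

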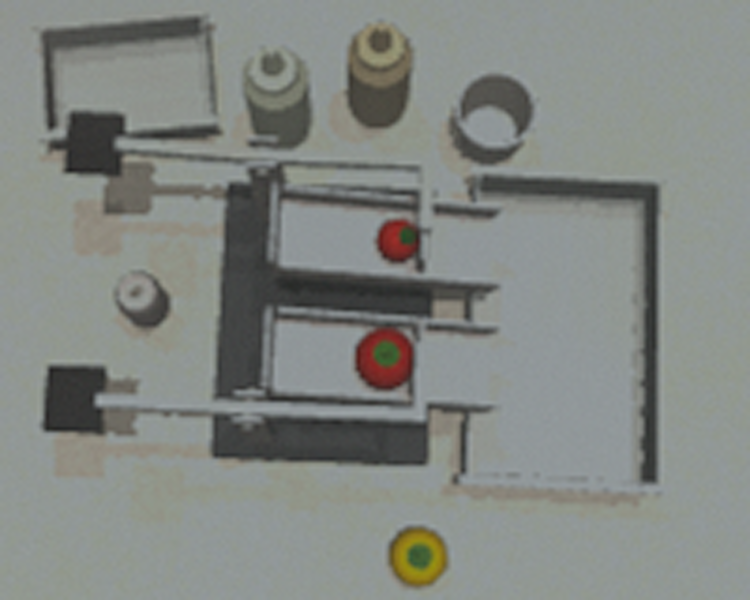

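View pics/scz.png

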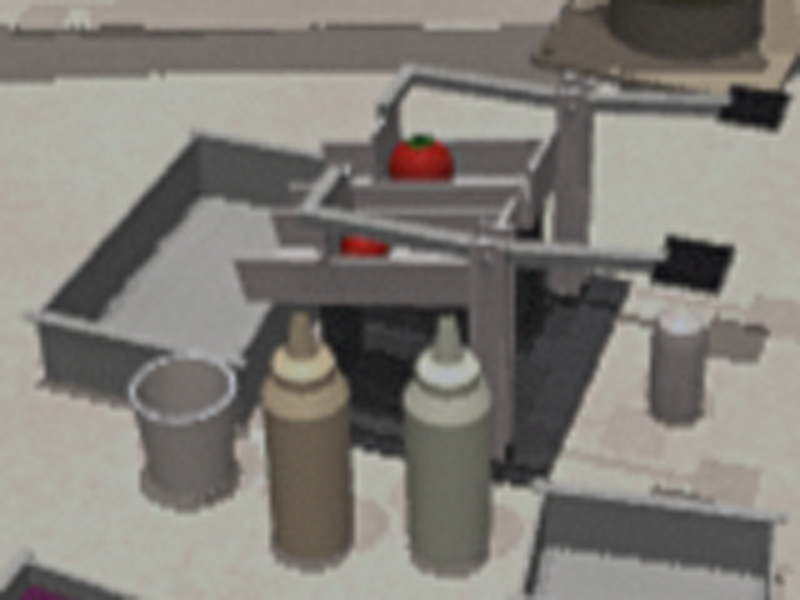

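The large tomato is in the near lane: in the top view it is about 15.5 px across at (328,225), against about 11.5 px for the small one at (331,194). The near paddle is at top pixel (245,236) and scene pixel (391,186). The far paddle is at (250,168) and (378,217).

```bash
cat > h.py <<'E'
import cv2,numpy as np
from rig import camera_info
def ray(n,uv):
    c=camera_info(n);R=cv2.Rodrigues(c["rvec"])[0];t=np.array(c["tvec"])
    d=R.T@np.linalg.inv(c["mtx"])@np.array([*uv,1.]);return -R.T@t,d
def plane(n,uv,z):
    o,d=ray(n,uv);return o+d*(z-o[2])/d[2]
def proj(n,P):
    c=camera_info(n);return cv2.projectPoints(np.array(P,float).reshape(-1,3),c["rvec"],c["tvec"],c["mtx"],None)[0].reshape(-1,2)
E
python3 - <<'E'
from h import *
np.set_printoptions(precision=1,suppress=True)
T={'near':(245,236.4),'far':(250.3,168.1)};S={'near':(391.4,186.4),'far':(378.4,217.4)}
P={k:plane('top',T[k],197) for k in T}
for k in T: print(k,P[k],plane('scene',S[k],197))
y=(P['far']-P['near'])/200;y/=1; print(np.linalg.norm(P['far']-P['near']))
yy=y/np.linalg.norm(y);xx=np.cross(yy,[0,0,1]);print(xx,np.degrees(np.arctan2(xx[1],xx[0])))
o=(P['far']+P['near'])/2+170*xx;o[2]=0
print('origin',o)
D=lambda x,y,z:o+x*xx+y*yy+np.array([0,0,z])
for nm,p in dict(near=D(-170,-100,197),pan=D(218,0,0),big=D(72,-50,130),small=D(72,50,125),pivn=D(-40,-100,175),gate=D(90,-50,103)).items(): print(nm,p,proj('top',p),proj('scene',p))
print('shaker top',plane('top',(225+137/3.75,130+292/3.75),84))
E
```

```text
near [429.5 171.6 197. ] [438.  179.8 197. ]
far [628.4 188.6 197. ] [634.2 192.8 197. ]
199.64262682749032
[ 0.1 -1.   0. ] -85.1406879062701
origin [543.4  10.7   0. ]
near [429.3 171.6 197. ] [[245.  236.5]] [[389.8 184.8]]
pan [ 561.8 -206.5    0. ] [[374. 218.]] [[282.1 225.2]]
big [499.6 -65.3 130. ] [[331.2 225.4]] [[320.8 196.8]]
small [599.3 -56.8 125. ] [[332.1 193.3]] [[311.3 212.6]]
pivn [440.3  42.1 175. ] [[291.9 239. ]] [[353.9 184.5]]
gate [501.2 -83.2 103. ] [[336.8 226.9]] [[316.4 202. ]]
shaker top [535.8 158.1  84. ]
```

```bash
cat >> h.py <<'E'
O=np.array([543.4,10.7,0]);XX=np.array([0.0847,-0.9964,0]);YY=np.array([0.9964,0.0847,0])
def D(x,y,z): return O+x*XX+y*YY+np.array([0,0,z])
def rot(s=1):
    x=s*YY;y=np.array([0,0,-1.]);return np.stack([x,y,np.cross(x,y)],1)
E
python3 - <<'E'
from h import *
from rig import robot,kin
for s in(1,-1):
    for z in (400,240,165): print(s,z,kin.inverse_kinematics(D(-174,-100,z),rot(s)))
p=robot.read_tool_pos();print(kin.inverse_kinematics([p[0],p[1],400],robot.read_tcp_rot()))
E
```

```text
1 400 [ 1.02748947 -0.0622881  -1.4126053   1.53458784 -0.06157444  1.61674247
 -0.30284311]
1 240 [ 0.90854537  0.13914331 -1.44991542  1.82367356  0.14323482  1.30366509
 -0.49345122]
1 165 [ 0.71410232  0.2332603  -1.29331462  1.92520073  0.24464972  1.1625302
 -0.58588524]
-1 400 [-1.72766914 -0.2875638   1.01988527  1.62501201  0.2452338   1.66722673
  2.52382767]
-1 240 None
-1 165 [ 0.75360547  0.26601019 -1.35053936  1.92438679  0.28205981  1.17236714
  2.52526114]
[ 1.16736439  0.30837352 -0.0545544   1.1716367   0.01655256  1.66328793
 -0.08408321]
```

```bash
python3 - <<'E'
from h import *
from rig import robot,kin,eoat,camera
p=robot.read_tool_pos();robot.line_to([p[0],p[1],400],feed=250)
q=np.array(robot.read_joint_positions());q[0]=-0.35;q[2]=0
robot.move_joints(q)
eoat.set_gripper(0.0,20)
print(robot.read_clock(),robot.read_tool_pos())
for s in(1,-1):
    for z in (400,240,165): print(s,z,kin.inverse_kinematics(D(-174,-100,z),rot(s)))
E
```

```text
5.3417 [603.03690383 165.80037863 398.52550532]
1 400 [-0.4390716  -0.06030847 -0.045314    1.58238767 -0.00273347  1.61945152
 -0.39963412]
1 240 [-4.26769695e-01 -1.75618998e-02 -5.95916054e-02  1.87141802e+00
 -1.08922366e-03  1.28770552e+00 -4.01245733e-01]
1 165 [-0.42024662  0.04615669 -0.06847801  1.97073305  0.00349942  1.12481333
 -0.40535924]
-1 400 [-1.72766914 -0.2875638   1.01988527  1.62501201  0.2452338   1.66722673
  2.52382767]
-1 240 None
-1 165 [ 0.75360547  0.26601019 -1.35053936  1.92438679  0.28205981  1.17236714
  2.52526114]
```

```bash
python3 - <<'E'
from h import *
from rig import robot,kin,eoat,camera
robot.movep(D(-174,-100,330),rot())
robot.line_to(D(-174,-100,234),feed=120)
print(robot.read_clock(),robot.read_tool_pos(),robot.read_ft_force())
for n,(r0,r1,c0,c1) in dict(top=(130,290,225,425),scene=(165,285,280,440)).items():
    a=cv2.cvtColor(camera(n),cv2.COLOR_RGB2BGR)[r0:r1,c0:c1]
    cv2.imwrite(f"pics/{n}1.png",cv2.resize(a,None,fx=3.7,fy=3.7,interpolation=cv2.INTER_CUBIC))
E
```

```text
7.0667 [429.50990179 175.78253193 234.7069696 ] [ 0.99480833 -0.27540021  0.43393793]
```

View pics/top1.png

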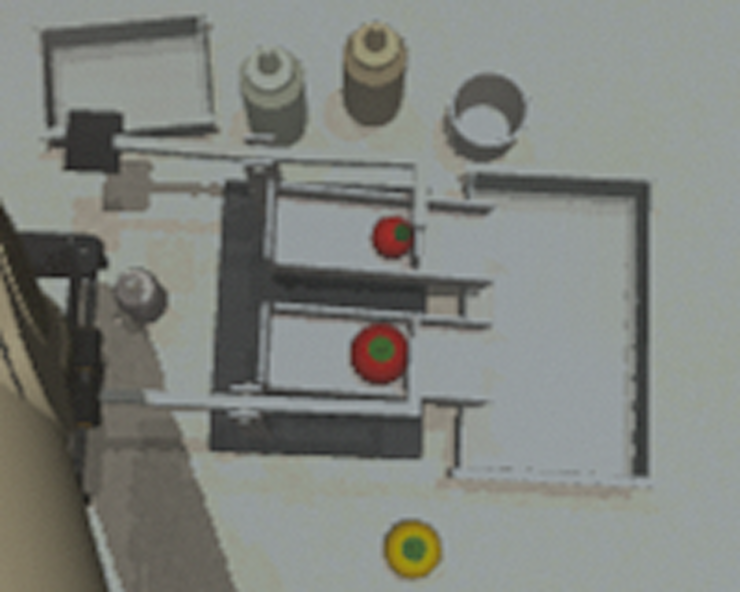

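View pics/scene1.png

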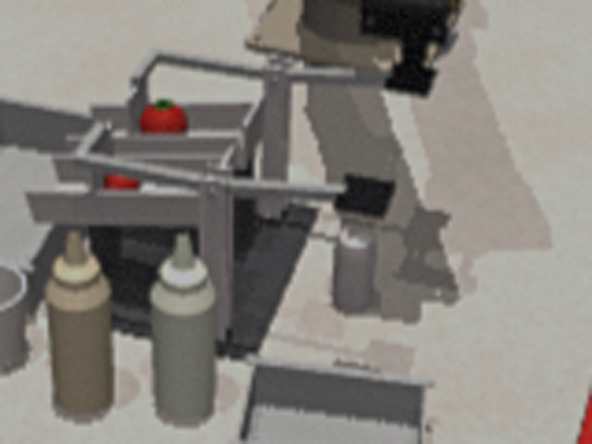

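The closed fingertips sit just above the near paddle, at about (412,78) in the scene crop, and nothing else is near. Next I'll press down while watching the force.

```bash
python3 - <<'E'
from h import *
from rig import robot,camera
f0=np.array(robot.read_ft_force())
for z in (222,214,200,185,175,171,169,167,165,164,163):
    robot.line_to(D(-174,-100,z),feed=50 if z>175 else 25)
    f=np.array(robot.read_ft_force())-f0
    print(z,robot.read_clock(),robot.read_tool_pos()[2].round(1),f.round(1))
    if f[2]>14: break
for n,(r0,r1,c0,c1) in dict(top=(130,290,225,425),scene=(165,285,240,440)).items():
    a=cv2.cvtColor(camera(n),cv2.COLOR_RGB2BGR)[r0:r1,c0:c1]
    cv2.imwrite(f"pics/{n}2.png",cv2.resize(a,None,fx=3.7,fy=3.7,interpolation=cv2.INTER_CUBIC))
E
```

```text
222 7.5583 221.6 [ 0.6  0.  -1. ]
214 7.8667 214.3 [0.4 2.2 3.8]
200 8.3 200.3 [-0.3  3.5  3.8]
185 8.75 185.0 [1.1 0.9 1.3]
175 9.3 175.4 [-0.  -2.1  6.2]
171 9.6083 171.5 [ 0.  -0.7  6.4]
169 9.8583 169.6 [-0.4 -1.2  7.3]
167 10.1083 167.6 [ 1.1 -0.1  6.6]
165 10.3583 166.5 [-2.2 -2.9 15.3]
```

View pics/top2.png

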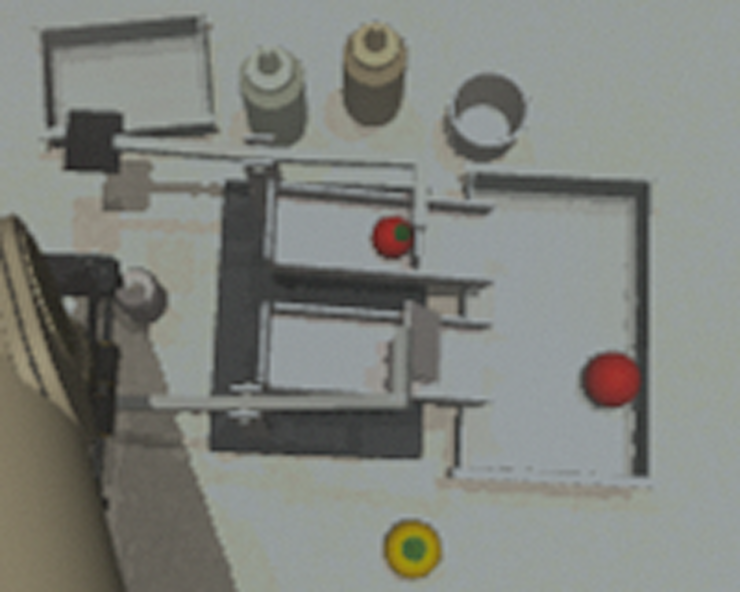

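View pics/scene2.png

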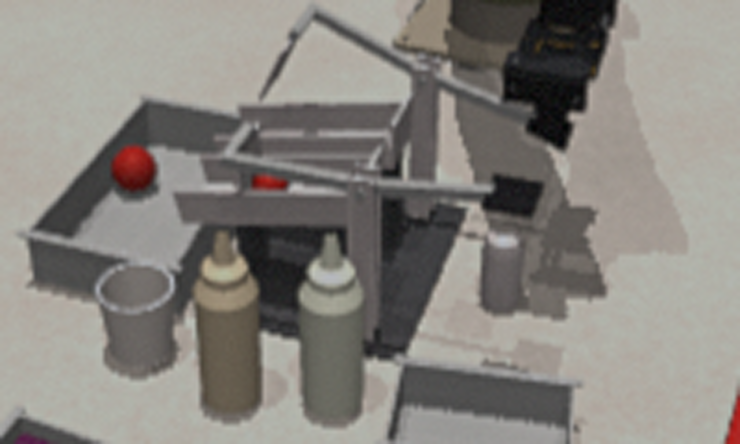

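The paddle is on its stop (force jumped to 15 N) and the gate is up. The large tomato is in the pan at (612,380) in the top crop, and the small one hasn't moved. I'll hold briefly, then release.

```bash
python3 - <<'E'
from h import *
from rig import robot,camera
robot.wait(1.0)
robot.line_to(D(-174,-100,222),feed=45)
robot.line_to(D(-174,-100,300),feed=100)
robot.wait(1.5)
for i in (3,4):
  for n,(r0,r1,c0,c1) in dict(top=(130,290,225,425),scene=(165,285,240,440)).items():
    a=cv2.cvtColor(camera(n),cv2.COLOR_RGB2BGR)[r0:r1,c0:c1]
    cv2.imwrite(f"pics/{n}{i}.png",cv2.resize(a,None,fx=3.7,fy=3.7,interpolation=cv2.INTER_CUBIC))
  robot.wait(.8)
a=[cv2.imread(f"pics/top{i}.png").astype(int) for i in(3,4)]
d=abs(a[0]-a[1]).sum(2);print('red moved px',(d[300:470,440:650]>80).sum(),robot.read_clock(),robot.read_tool_pos(),robot.read_ft_force())
E
```

```text
red moved px 0 17.1083 [429.02184819 175.60611605 299.98264718] [-0.52583577  0.18329816  0.41398854]
```

View pics/top4.png

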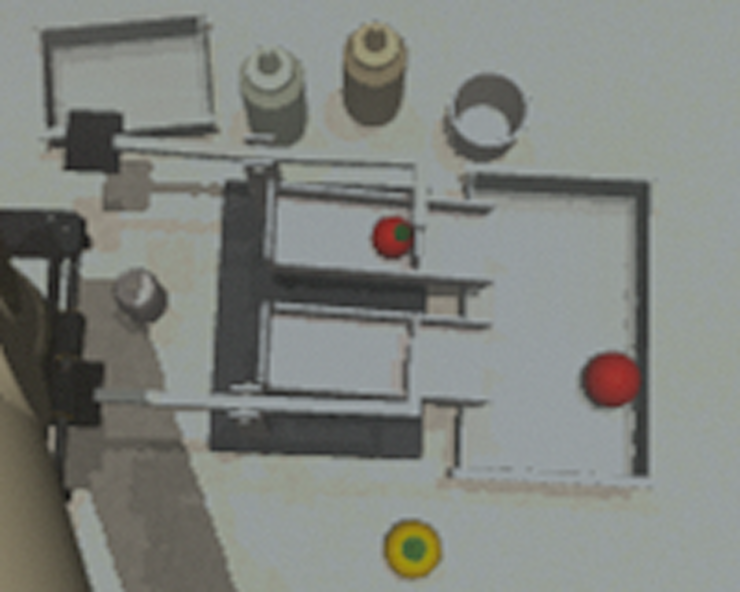

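View pics/scene4.png

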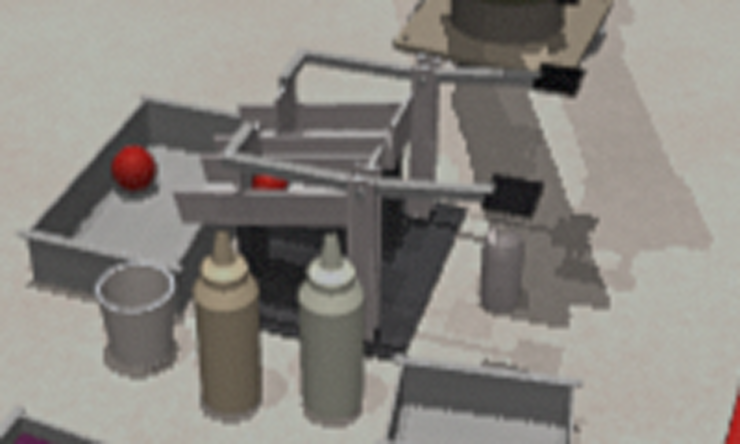

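The near lever is back up and its gate is shut. The large tomato lies still in the pan, the small one is behind its gate, and the arm is clear of everything.

```bash
python3 -c "
from rig import job
print(job.sign_off())"
```

```text
the job is handed in; nothing more can be done
None
```

The large tomato is in the steel pan and its gate is shut again; I handed the job in at about 17 s.

- **Lane:** the large tomato was behind the near gate. It measured about 15.5 px across in the top view against about 11.5 px for the small one, close to the 50:36 size ratio.
- **Press:** I pushed the near paddle straight down with the closed fingertips. The push was 6–7 N near the bottom and jumped to 15 N at the stop. I held it there until the pictures showed the tomato in the pan, then for another second, and let it back up.
- **Last checks:** both levers look level. The large tomato did not move between two pictures 0.8 s apart. The small tomato, pan and shaker are where they were, as are the other things in the close-up views. The bowl and spatula were outside those views and I did not check them again. The fingers were about 80 mm above the paddle and the wrist force was about zero.
- **Disagreement:** the two cameras put the near paddle about 12 mm apart (the far one about 7 mm). I read that as the scene view including the plate's side face and used the top view. It gave 199.6 mm between the paddles against 200 mm in the description.

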